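Find the rocking jar lid and seat it

TASK

Four lidded jars stand on the ware board, and one lid is cocked on its rim. Press down on the lids near the edge with the fingertips until you find the one that rocks, then nudge that lid sideways until it drops home, so that all four lids lie level and fully down on their jars. Pick nothing up, keep the jars about where they stand, and leave the tool, beaker, bowl and brush alone.

Things in the scene. Friction and masses are not known exactly. Their poses are not given: they have to be found in the camera images.
- lid_1: One of four identical clay lids, any lid on any jar. Disc 100 mm across, 8 mm thick; below it a plug 76 mm across, 5 mm deep, that drops into the jar's 80 mm mouth (2 mm play all round); on top in the middle a knob 28 mm across, its top 32 mm above the origin. 0.18 kg, loose. Origin: centre of the disc's underside, which rests on the rim; z: upward normal. Seated: level, origin 123 mm above the table.
- lid_2: One of four identical clay lids, any lid on any jar. Same shape and origin as lid_1. Any one of the four may be the cocked one: that lid lies 7 to 9 mm off its jar's centre; on that side its plug stands on the rim and its edge is about 8 mm too high (4 to 5 degrees of tilt), the opposite edge lies on the rim. Seated, a lid's flat top is 131 mm above the table.
- lid_3: One of four identical clay lids, any lid on any jar. Same shape and origin as lid_1. How they feel: pressed lightly (1 N or more) near its high edge, the cocked lid rocks over to level, still 5 mm too high, and tips back when let go; pressed on its low edge it stays put. A seated lid stays firm under a press anywhere.
- lid_4: One of four identical clay lids, any lid on any jar. Same shape and origin as lid_1. How to seat: pushed sideways at its high edge towards the middle of its jar (1 to 2 N), the cocked lid slides over the mouth and drops in by itself; pushed on beyond that, the plug bears on the mouth's wall and shoves the jar.
- jar_a: One of four identical round-bellied clay jars standing loose on the ware board, about 0.75 kg, 105 mm high, 110 mm wide at the belly, rim 92 mm outside and 80 mm inside. Origin: centre of its foot, 18 mm above the table; the rim is 105 mm above it. It slides if pushed with more than about 5 N.
- jar_b: One of four identical round-bellied clay jars standing loose on the ware board, about 0.75 kg, 105 mm high, 110 mm wide at the belly, rim 92 mm outside and 80 mm inside. Origin: centre of its foot, 18 mm above the table; the rim is 105 mm above it. It slides if pushed with more than about 5 N.
- jar_c: One of four identical round-bellied clay jars standing loose on the ware board, about 0.75 kg, 105 mm high, 110 mm wide at the belly, rim 92 mm outside and 80 mm inside. Origin: centre of its foot, 18 mm above the table; the rim is 105 mm above it. It slides if pushed with more than about 5 N.
- jar_d: One of four identical round-bellied clay jars standing loose on the ware board, about 0.75 kg, 105 mm high, 110 mm wide at the belly, rim 92 mm outside and 80 mm inside. Origin: centre of its foot, 18 mm above the table; the rim is 105 mm above it. It slides if pushed with more than about 5 N.
- board: Fixed wooden ware board under the jars, 300 mm (its x) by 720 mm (its y), 18 mm thick; origin at the centre of its underside, on the table.
- loop_tool: Bystander: trimming tool with a wooden handle and a wire loop, 155 mm long, 12 mm thick, lying on the board between the jars; origin at its middle.
- beaker: Bystander: small brown clay beaker, 48 mm across and 58 mm high, standing on the board between the jars; origin at the centre of its foot.
- slip_bowl: Bystander: clay bowl 130 mm across and 60 mm high, on the table to the right of the board; origin at the centre of its foot.
- brush: Bystander: flat brush, 175 mm long and 42 mm wide, lying on the table to the left of the board; origin under its middle.
Not all that is in view belongs to the job. Leave any red look-alike of the jar_c alone.

How it is judged:
On the way:
1. the cocked lid is pressed with the fingers while still out of its seat: it rocks to level (under 2.3 degrees) under a touch of over 0.8 N, or bears over 3 N (((height (world z) of lid_1 above 0.1255 m and (contact force between the fingers and lid_1 above 3 N or (contact force between the fingers and lid_1 above 0.8 N and angle between lid_1's own z axis and vertical below 0.04 rad))) or (height (world z) of lid_2 above 0.1255 m and (contact force between the fingers and lid_2 above 3 N or (contact force between the fingers and lid_2 above 0.8 N and angle between lid_2's own z axis and vertical below 0.04 rad))) or (height (world z) of lid_3 above 0.1255 m and (contact force between the fingers and lid_3 above 3 N or (contact force between the fingers and lid_3 above 0.8 N and angle between lid_3's own z axis and vertical below 0.04 rad))) or (height (world z) of lid_4 above 0.1255 m and (contact force between the fingers and lid_4 above 3 N or (contact force between the fingers and lid_4 above 0.8 N and angle between lid_4's own z axis and vertical below 0.04 rad))))), for 0.06 s.
At the end, for the whole second after the job is handed in: All four lids lie seated: level within 1.4 degrees, origin 121 to 125 mm above the table, at rest; all jars upright and within 40 mm of where they stood (height (world z) of lid_1 between 0.121 and 0.125 m and angle between each of lid_1, lid_2, lid_3, lid_4's own z axis and vertical below 0.025 rad and linear speed of each of lid_1, lid_2, lid_3, lid_4 below 0.02 m/s and height (world z) of lid_2 between 0.121 and 0.125 m and height (world z) of lid_3 between 0.121 and 0.125 m and height (world z) of lid_4 between 0.121 and 0.125 m and angle between each of jar_a, jar_b, jar_c, jar_d's own z axis and vertical below 0.05 rad and distance of each of jar_a, jar_b, jar_c, jar_d from where it was at the start of the episode below 0.04 m); the robot touches nothing.
It fails at once if a lid is lifted: its origin rises over 143 mm above the table (20 mm above its seat) (height (world z) of any of lid_1, lid_2, lid_3, lid_4 above 0.143 m).
It fails at once if a jar is lifted over 15 mm, tipped over 11 degrees or shoved over 40 mm (height (world z) of any of jar_a, jar_b, jar_c, jar_d above 0.033 m or angle between any of jar_a, jar_b, jar_c, jar_d's own z axis and vertical above 0.2 rad or distance of any of jar_a, jar_b, jar_c, jar_d from where it was at the start of the episode above 0.04 m).
It fails at once if the loop tool, beaker, bowl or brush is moved over 25 mm (distance of any of loop_tool, beaker, slip_bowl, brush from where it was at the start of the episode above 0.025 m).
It also fails if it takes over 64 s, if anything falls off the work surface, if the arm or the gripper's body presses on something with over 40 N, if the wrist force passes 120 N, or if a joint passes its speed limit or range.

ROBOT

A 6-joint arm with a two-finger parallel gripper is mounted at the origin on the work surface. World frame = base frame: x ahead of the robot, y to its left, z up, the work surface at z = 0. Lengths are in m, angles in rad, forces in N, time in s.
With the tool pointing down it reaches from about 0.4 to 0.825 m from the base axis. Payload 7 kg.
Tool frame: the origin (TCP) lies at the very end of the fingers, on their centre line; the grasp point (between the pads) lies 19 mm behind it; z points along the fingers, y is the direction in which the jaws open and shut (so a half turn about z gives the same grasp; the last joint's range is limited). The gripper opens to 85 mm and grips with 20 to 120 N. Pads are 22 mm wide; open, the fingers measure 114 mm over their backs; the gripper's body (76 mm by 85 mm) begins 54 mm behind the grasp point. The pads swing forward as they close: fully open they stand 13 mm farther back than shut.
Start: joints at [-0.976, 0.359, 0.012, 0, -1.224, -0.288], TCP at [0.204, -0.643, 0.231] pointing down, gripper open.
Joint ranges: [-3.07, 3.07], [-1.43, 2.12], [-1.02, 1.25], [-3.03, 1.67], [-3.05, -0], [-3.03, 3.03]. Speed limits (rad/s): [2.39, 2.39, 3.01, 3.14, 3.14, 3.14].

INTERFACE

Orientations are given as a unit quaternion [x, y, z, w].
In Python, from bench import sense, get_image, get_calibration, finish_job gives the robot as it stands.
- The arm moves only by the tool send_rows, never from a script. Its argument "series" is a list of rows, each an object with "translation": the shift along the tool's x, y, z in m, a list of three; "roll": the turn about the tool's z in degrees; "claw": the closure in counts, from 0 (fully open) to 255 (shut). In form: [{"translation": [tx, ty, tz], "roll": roll, "claw": claw}, ...]. A call has exactly 5 rows; each row is the pose to reach, as a shift and turn from the pose measured when the call began, along the tool's axes at that moment; what a row does not reach only later rows make up. A row lasts 1/10 s, in which the tool goes at most 50 mm and 8.59 degrees, less where a joint would pass 70% of its speed; a pose out of reach is approached as far as the arm can. A call with a gripper value outside its range is refused whole. The fingers move at their own pace and stop on an object; "force" is the grip in N (left out, the last holds). Time passes only in rows, so rows that repeat a pose let the fingers close, or fill a call up. It gives the time, the measured TCP pose, the force and the opening at its end, in the units of the state.
- sense(): the state, without advancing time (a new reading comes with each control period).
- get_image(name): name is "scene" or "top" or "wrist"; returns the picture (384x512x3 uint8, red, green, blue); there is no depth.
- get_calibration(name): a dict with "vertical_fov" (degrees; the focal length in pixels is half the picture's height over the tangent of half this angle, whatever the lens; pixels are square), "cx", "cy" (the principal point, pixels), "extrinsics" (4x4, takes a point from world to camera coordinates). Camera axes: x right, y down, z forward; pixel columns grow to the right and rows downward; lengths in m; the calibration is good to about 2 mm. The wrist camera is an equidistant fisheye: a pixel r from the principal point sees the ray r / f radians off the axis. A picture is of the moment at which its call begins: read the wrist's pose just before it. get_calibration takes no time and is no camera call; for the wrist camera it gives the pose at the moment of the call.
- finish_job(): hands the job in, once; it reports no verdict.
The state is a dict: "time": time; "q": joint angles; "qd": joint speeds; "joint_torque": joint torques, N m; "position": TCP position; "tcp_rot": TCP orientation; "ft_force": force on the tool from outside, world axes, zero at the start; "moment": the same for the moment, N m; "gripper_width": finger opening in m.
Only numpy, scipy, OpenCV 4.12 (cv2) and the standard library are available. Lean on these libraries where they do the work, as an engineer would, in place of code of your own. Each camera call takes 0.05 s, during which the arm holds its last target.

## Working session

There is one attempt and no reset: what is moved stays moved. The work goes in short steps, Python scripts to look and compute and a tool call to move; the robot and the scene stay as the last step left them, time stands still between calls to the robot, and variables do not carry over. Pictures are saved under pics/ and viewed, and the job is handed in when it is done.

Besides the shell and the picture viewer there is one more tool, called after "Call:" in YAML: its name, and indented under it one key for each argument. send_rows: Moves the arm, as the interface text tells. Its arguments: {"type":"object","properties":{"series":{"type":"array","items":{"type":"object","properties":{"translation":{"type":"array","items":{"type":"number"}},"roll":{"type":"number"},"claw":{"type":"number"}}}},"force":{"type":"number"}},"required":["series"]}

```bash
mkdir -p pics
python3 - <<'E'
from bench import *
import cv2,json
s=sense();print(s)
for n in ["scene","top","wrist"]:
    c=get_calibration(n);print(n,c)
    im=get_image(n);cv2.imwrite(f"pics/{n}0.png",im[:,:,::-1])
E
ls
```

```text
{'time': 0.0, 'q': array([-9.75917255e-01,  3.59380313e-01,  1.10109580e-02, -3.51613818e-04,
       -1.22411168e+00, -2.88096655e-01]), 'qd': array([-9.96746051e-05,  1.92485956e-04,  7.09743645e-04,  7.50042813e-04,
        4.98346784e-04, -8.96854635e-04]), 'joint_torque': array([ 5.44326740e-04, -5.83314872e+01,  2.93423688e+01,  6.93689972e+00,
       -5.88351322e-03,  5.61740478e-06]), 'position': array([ 0.20365493, -0.64300738,  0.23034683]), 'tcp_rot': array([-1.52731167e-01,  9.88267400e-01,  8.32216093e-04, -2.10478066e-04]), 'ft_force': array([-0.56626032, -0.48092975, -0.9223649 ]), 'moment': array([-0.05556867, -0.01852436,  0.00474685]), 'gripper_width': 0.08564480440872246}
scene {'vertical_fov': 47.70636887849637, 'cx': 258.0228067908455, 'cy': 188.38717697425398, 'extrinsics': array([[-3.58479676e-01,  9.33536955e-01,  1.03724352e-03,
         2.45522616e-01],
       [ 8.07352016e-01,  3.10581913e-01, -5.01718644e-01,
        -4.39015601e-01],
       [-4.68695044e-01, -1.79018516e-01, -8.65030246e-01,
         1.70165114e+00],
       [ 0.00000000e+00,  0.00000000e+00,  0.00000000e+00,
         1.00000000e+00]])}
top {'vertical_fov': 52.00835488690572, 'cx': 252.03728275130212, 'cy': 196.93220015191622, 'extrinsics': array([[-0.09750917, -0.99522521, -0.0043287 ,  0.02943904],
       [-0.97337983,  0.0962735 , -0.20799789,  0.61107404],
       [ 0.20742148, -0.01606823, -0.9781197 ,  1.4325918 ],
       [ 0.        ,  0.        ,  0.        ,  1.        ]])}
wrist {'vertical_fov': 65.70646984690485, 'cx': 257.24152094236496, 'cy': 186.7286529112129, 'extrinsics': array([[-0.30148552,  0.95347021,  0.00101996,  0.67460026],
       [ 0.91492802,  0.28899715,  0.28175763, -0.03639382],
       [ 0.26835274,  0.08587904, -0.95948507,  0.37911249],
       [ 0.        ,  0.        ,  0.        ,  1.        ]])}
pics
```

View pics/scene0.png

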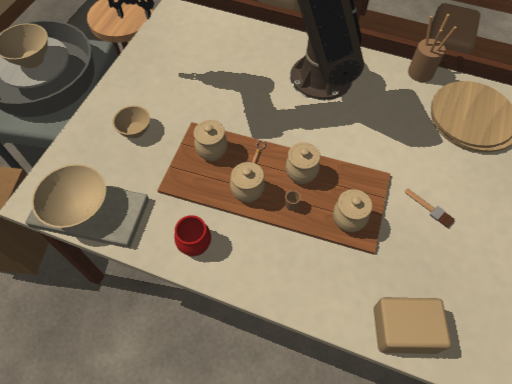

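View pics/top0.png

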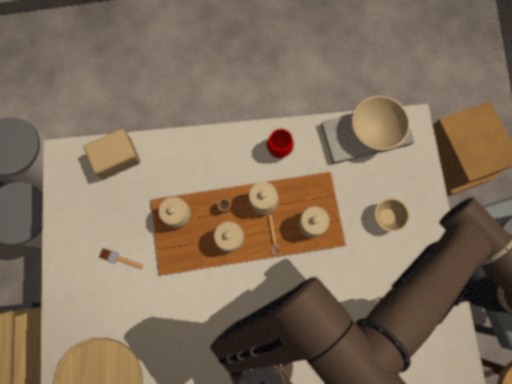

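View pics/wrist0.png

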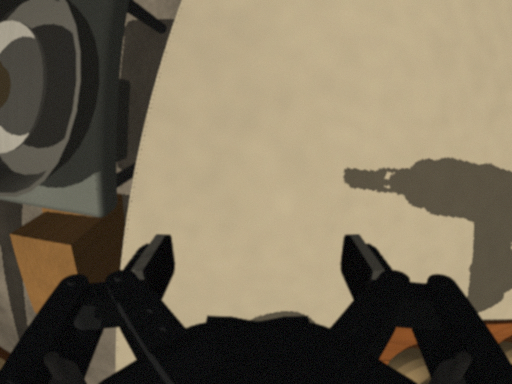

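The top view shows four lidded jars at about (174,212), (229,236), (263,198) and (314,221). The beaker is at (224,205), the loop tool at (272,235), and the red look-alike at (280,143), which I leave alone. The scene view shows the same jars at (352,211), (303,163), (247,182) and (210,140). Next I crop in close and measure.

```bash
cat > h.py <<'E'
import numpy as np,cv2
from bench import *
def ray(n,u,v,c=None):
    c=c or get_calibration(n); f=192/np.tan(np.radians(c["vertical_fov"]/2)); E=c["extrinsics"]
    if n=="wrist":
        d2=np.array([u-c["cx"],v-c["cy"]]);r=np.hypot(*d2)+1e-9;t=r/f
        d=np.array([*(d2/r*np.sin(t)),np.cos(t)])
    else: d=np.array([(u-c["cx"])/f,(v-c["cy"])/f,1])
    R=E[:3,:3];return -R.T@E[:3,3],R.T@d
def onz(n,u,v,z,c=None):
    o,d=ray(n,u,v,c);return o+d*(z-o[2])/d[2]
def proj(n,p,c=None):
    c=c or get_calibration(n); f=192/np.tan(np.radians(c["vertical_fov"]/2)); E=c["extrinsics"]
    q=E[:3,:3]@np.asarray(p)+E[:3,3]
    if n=="wrist":
        r=np.hypot(q[0],q[1]);t=np.arctan2(r,q[2]);return np.array([c["cx"]+q[0]/r*t*f,c["cy"]+q[1]/r*t*f])
    return np.array([c["cx"]+q[0]/q[2]*f,c["cy"]+q[1]/q[2]*f])
E
python3 - <<'E'
from h import *
a=cv2.imread("pics/top0.png")[165:275,145:350];b=cv2.imread("pics/scene0.png")[110:245,155:395]
cv2.imwrite("pics/topc.png",cv2.resize(a,None,fx=3.9,fy=3.9,interpolation=cv2.INTER_CUBIC))
cv2.imwrite("pics/scc.png",cv2.resize(b,None,fx=3.3,fy=3.3,interpolation=cv2.INTER_CUBIC))
for p in [(174,212),(229,236),(263,198),(314,221)]: print(p,onz("top",*p,.135))
for p in [(352,204),(303,157),(247,176),(210,133)]: print(p,onz("scene",*p,.135))
E
```

```text
(174, 212) [0.568538   0.25506675 0.135     ]
(229, 236) [0.46312307 0.0656938  0.135     ]
(263, 198) [ 0.588197   -0.06848051  0.135     ]
(314, 221) [ 0.48680973 -0.24101757  0.135     ]
(352, 204) [0.58588675 0.25500639 0.135     ]
(303, 157) [0.47987762 0.07061049 0.135     ]
(247, 176) [ 0.60664232 -0.06588597  0.135     ]
(210, 133) [ 0.4985868 -0.2367867  0.135    ]
```

View pics/topc.png

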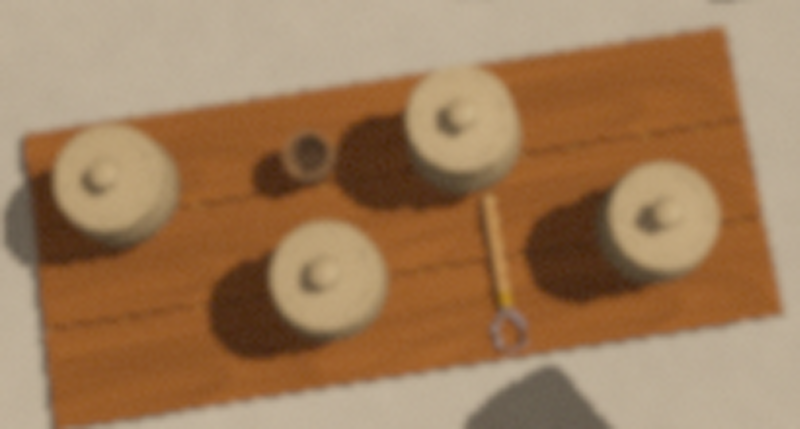

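View pics/scc.png

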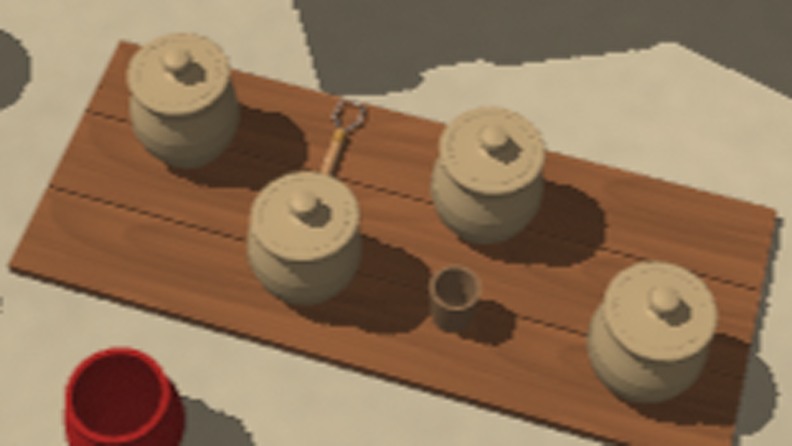

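```bash
cat >> h.py <<'E'
from scipy.spatial.transform import Rotation as Ro
def tool(p,s=None):
    "world target -> tool shift"
    s=s or sense();R=Ro.from_quat(s["tcp_rot"]).as_matrix();return R.T@(np.asarray(p)-s["position"])
def st():
    s=sense();print("t",round(s["time"],2),"p",s["position"].round(4),"q6",s["q"].round(3),"F",s["ft_force"].round(2),"w",round(s["gripper_width"],4),"\nR",Ro.from_quat(s["tcp_rot"]).as_matrix().round(3).tolist())
E
python3 - <<'E'
from h import *
st();c=get_calibration("wrist");E=c["extrinsics"]
o=-E[:3,:3].T@E[:3,3];print(o,tool(o),get_calibration("top")["extrinsics"][:3,:3].T@-get_calibration("top")["extrinsics"][:3,3])
print(tool([.42,-.28,.30]))
def fit(im):
  pass
for n in ["top","scene"]:
  im=cv2.imread(f"pics/{n}0.png");h=cv2.cvtColor(im,cv2.COLOR_BGR2HSV)
  print(n,[ (p,h[p[1],p[0]].tolist()) for p in [(174,220),(186,225),(229,245),(240,190),(200,250)]])
E
```

```text
t 0.15 p [ 0.2037 -0.6432  0.2306] q6 [-0.976  0.359  0.011 -0.    -1.224 -0.288] F [-0.2  -0.4   0.29] w 0.0854 
R [[-0.953, -0.302, -0.001], [-0.302, 0.953, 0.001], [0.0, 0.001, -1.0]]
[ 0.13495363 -0.66528908  0.37344076] [ 0.07227227 -0.00014344 -0.14284719] [ 0.30052742 -0.00651255  1.5284758 ]
[-0.31581426  0.28100484 -0.06911021]
top [((174, 220), [18, 91, 183]), ((186, 225), [13, 179, 147]), ((229, 245), [18, 91, 190]), ((240, 190), [14, 195, 153]), ((200, 250), [13, 190, 94])]
scene [((174, 220), [20, 58, 192]), ((186, 225), [1, 198, 76]), ((229, 245), [21, 54, 95]), ((240, 190), [18, 94, 120]), ((200, 250), [1, 194, 75])]
```

Call:
send_rows:
  series:
    - {"translation": [-0.03, 0.03, -0.02], "roll": 4, "claw": 255}
    - {"translation": [-0.06, 0.06, -0.04], "roll": 8, "claw": 255}
    - {"translation": [-0.09, 0.09, -0.06], "roll": 12, "claw": 255}
    - {"translation": [-0.12, 0.12, -0.07], "roll": 16, "claw": 255}
    - {"translation": [-0.15, 0.15, -0.07], "roll": 17.6, "claw": 255}
  force: 60

```text
time: 0.65
position: [0.3023, -0.454, 0.3024]
tcp_rot: [0.002, 1.0, -0.0, 0.001]
ft_force: [1.6, 0.7, 0.6]
gripper_width: 0.0122
```

Run:
```python
from h import *
st();print(tool([.40,-.26,.30]))
```

```text
t 0.65 p [ 0.3023 -0.454   0.3024] q6 [-0.624  0.104 -0.161 -0.    -1.304 -0.95 ] F [1.55 0.73 0.58] w 0.0122 
R [[-1.0, 0.003, 0.002], [0.003, 1.0, -0.001], [-0.002, -0.001, -1.0]]
[-0.09702225  0.19428449  0.00244565]
```

Call:
send_rows:
  series:
    - {"translation": [-0.02, 0.04, 0], "roll": 0, "claw": 255}
    - {"translation": [-0.04, 0.08, 0], "roll": 0, "claw": 255}
    - {"translation": [-0.06, 0.12, 0], "roll": 0, "claw": 255}
    - {"translation": [-0.08, 0.16, 0], "roll": 0, "claw": 255}
    - {"translation": [-0.097, 0.194, 0], "roll": 0, "claw": 255}

```text
time: 1.15
position: [0.4004, -0.2583, 0.3025]
tcp_rot: [0.001, 1.0, -0.0, 0.001]
ft_force: [0.2, 0.7, 0.6]
gripper_width: 0.0
```

Run:
```python
from h import *
import pickle
st();c=get_calibration("wrist");im=get_image("wrist");cv2.imwrite("pics/w1.png",im[:,:,::-1]);pickle.dump(c,open("w1.pkl","wb"))
im=get_image("top");cv2.imwrite("pics/top1.png",im[:,:,::-1])
```

```text
t 1.15 p [ 0.4004 -0.2583  0.3025] q6 [-0.158 -0.019 -0.291  0.    -1.297 -1.415] F [0.18 0.66 0.58] w 0.0 
R [[-1.0, 0.003, 0.002], [0.003, 1.0, -0.001], [-0.002, -0.001, -1.0]]
```

View pics/w1.png

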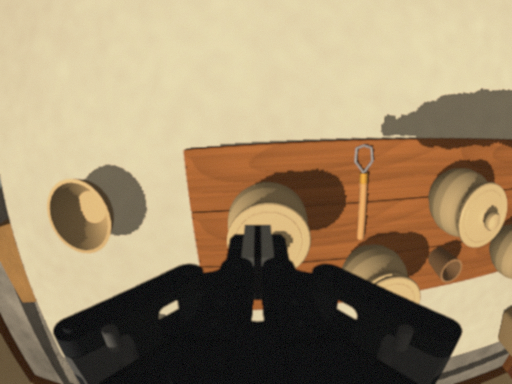

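Call:
send_rows:
  series:
    - {"translation": [-0.025, 0.04, -0.01], "roll": 0, "claw": 255}
    - {"translation": [-0.05, 0.08, -0.02], "roll": 0, "claw": 255}
    - {"translation": [-0.075, 0.12, -0.04], "roll": 0, "claw": 255}
    - {"translation": [-0.1, 0.16, -0.06], "roll": 0, "claw": 255}
    - {"translation": [-0.125, 0.2, -0.07], "roll": 0, "claw": 255}

```text
time: 1.75
position: [0.5265, -0.0564, 0.3746]
tcp_rot: [-0.0, 1.0, -0.0, 0.002]
ft_force: [1.3, -0.6, 0.5]
gripper_width: 0.0
```

Call:
send_rows:
  series:
    - {"translation": [-0.03, 0.02, -0.01], "roll": 0, "claw": 255}
    - {"translation": [-0.06, 0.04, -0.02], "roll": 0, "claw": 255}
    - {"translation": [-0.09, 0.06, -0.03], "roll": 0, "claw": 255}
    - {"translation": [-0.1, 0.065, -0.03], "roll": 0, "claw": 255}
    - {"translation": [-0.1, 0.065, -0.03], "roll": 0, "claw": 255}

```text
time: 2.25
position: [0.6273, 0.0091, 0.4032]
tcp_rot: [-0.001, 1.0, -0.0, 0.001]
ft_force: [-0.2, 0.2, -0.0]
gripper_width: 0.0002
```

Run:
```python
from h import *
import pickle
st();c=get_calibration("wrist");im=get_image("wrist");cv2.imwrite("pics/w2.png",im[:,:,::-1]);pickle.dump(c,open("w2.pkl","wb"))
```

```text
t 2.25 p [0.6273 0.0091 0.4032] q6 [ 3.260e-01  2.230e-01  2.030e-01  1.000e-03 -1.549e+00 -1.896e+00] F [-0.24  0.22 -0.04] w 0.0002 
R [[-1.0, -0.001, 0.002], [-0.001, 1.0, -0.001], [-0.002, -0.001, -1.0]]
```

View pics/w2.png

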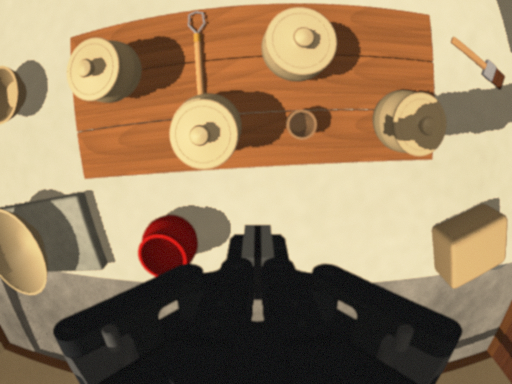

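Run:
```python
from h import *
im=cv2.imread("pics/w2.png")
cs=[(105,70),(300,43),(205,132),(410,122)]
t=[cv2.resize(im[max(0,y-43):max(0,y-43)+92,x-50:x+50],None,fx=4,fy=3.26*4/3.26*0+4*0.8,interpolation=cv2.INTER_CUBIC) if 0 else cv2.resize(im[max(0,y-43):max(0,y-43)+75 if 0 else max(0,y-43)+90,x-50:x+50],(333,300),interpolation=cv2.INTER_CUBIC) for x,y in cs]
cv2.imwrite("pics/w2c.png",np.vstack([np.hstack(t[:2]),np.hstack(t[2:])]))
```

```text
(no output)
```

View pics/w2c.png

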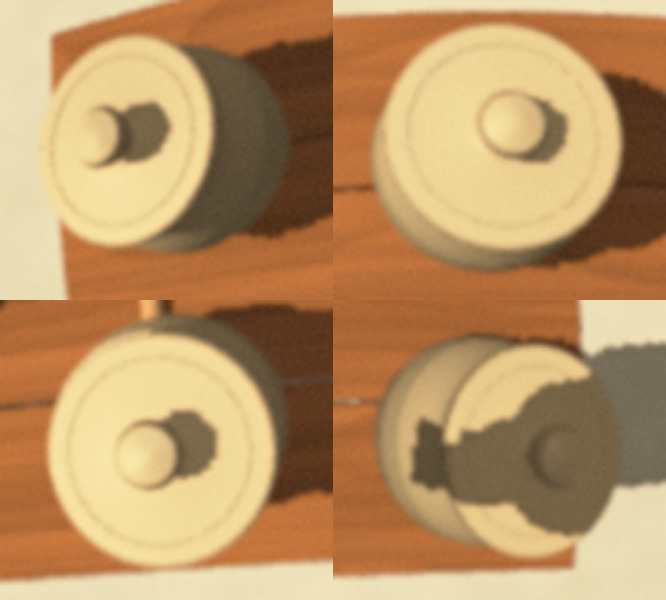

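Call:
send_rows:
  series:
    - {"translation": [0, 0.05, 0], "roll": 0, "claw": 255}
    - {"translation": [0, 0.1, 0], "roll": 0, "claw": 255}
    - {"translation": [0, 0.15, 0.02], "roll": 0, "claw": 255}
    - {"translation": [0, 0.2, 0.04], "roll": 0, "claw": 255}
    - {"translation": [0, 0.25, 0.06], "roll": 0, "claw": 255}

```text
time: 2.8
position: [0.6255, 0.2479, 0.3479]
tcp_rot: [0.0, 1.0, -0.0, 0.002]
ft_force: [0.5, -0.1, 0.8]
gripper_width: 0.0001
```

Call:
send_rows:
  series:
    - {"translation": [0, 0.04, 0.02], "roll": 0, "claw": 255}
    - {"translation": [0, 0.08, 0.04], "roll": 0, "claw": 255}
    - {"translation": [0, 0.09, 0.04], "roll": 0, "claw": 255}
    - {"translation": [0, 0.09, 0.04], "roll": 0, "claw": 255}
    - {"translation": [0, 0.09, 0.04], "roll": 0, "claw": 255}

```text
time: 3.3
position: [0.6257, 0.3367, 0.3089]
tcp_rot: [0.0, 1.0, 0.0, 0.002]
ft_force: [-0.1, -0.6, -0.0]
gripper_width: 0.0003
```

Run:
```python
from h import *
import pickle
st();c=get_calibration("wrist");im=get_image("wrist");cv2.imwrite("pics/w3.png",im[:,:,::-1]);pickle.dump(c,open("w3.pkl","wb"))
```

```text
t 3.3 p [0.6257 0.3367 0.3089] q6 [ 0.768  0.384  0.221  0.003 -1.405 -2.34 ] F [-0.15 -0.57 -0.03] w 0.0003 
R [[-1.0, 0.001, 0.004], [0.001, 1.0, 0.0], [-0.004, 0.0, -1.0]]
```

View pics/w3.png

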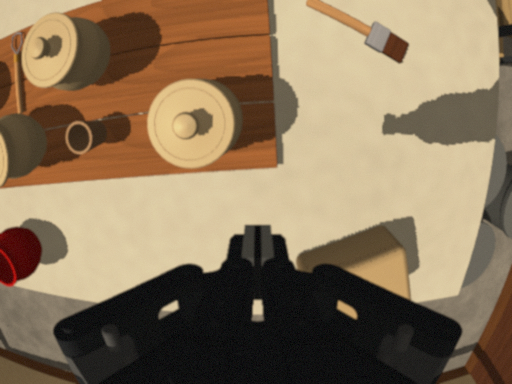

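Run:
```python
from h import *
import pickle
out=[]
for n in ["w2","w3"]:
  im=cv2.imread(f"pics/{n}.png");c=pickle.load(open(n+".pkl","rb"))
  h=cv2.cvtColor(im,cv2.COLOR_BGR2HSV)
  m=((h[...,1]<130)&(h[...,2]>185)).astype(np.uint8)*255
  clay=((h[...,1]<150)).astype(np.uint8)*255
  big=np.hstack([m,clay]);cv2.imwrite(f"pics/{n}m.png",cv2.resize(big[:200],(800,156)))
  for P in [(.475,-.24),(.47,.068),(.595,-.067),(.575,.255)]:
    u=proj("wrist",[*P,.131],c);print(n,P,u.round(),h[int(max(0,min(383,u[1]))),int(max(0,min(511,u[0])))])
  print(h[100,165].tolist())
for n,cs in {"w3":[(195,123),(63,50)]}.items():
  im=cv2.imread(f"pics/{n}.png")
  t=[cv2.resize(im[max(0,y-50):max(0,y-50)+110,x-62:x+63],(450,396),interpolation=cv2.INTER_CUBIC) for x,y in cs]
  cv2.imwrite("pics/w3c.png",np.hstack(t)[:, :800] if 0 else cv2.resize(np.hstack(t),(800,352)))
```

```text
w2 (0.475, -0.24) [94. 59.] [ 18 106 219]
w2 (0.47, 0.068) [301.  42.] [ 21  96 240]
w2 (0.595, -0.067) [204. 130.] [ 19  99 229]
w2 (0.575, 0.255) [418. 123.] [ 18 102 110]
[12, 174, 177]
w3 (0.475, -0.24) [-65.  94.] [ 14 185  73]
w3 (0.47, 0.068) [46. 52.] [ 17 104  76]
w3 (0.595, -0.067) [-10. 153.] [ 19 108 222]
w3 (0.575, 0.255) [183. 122.] [ 19 103 223]
[19, 98, 227]
```

View pics/w3c.png

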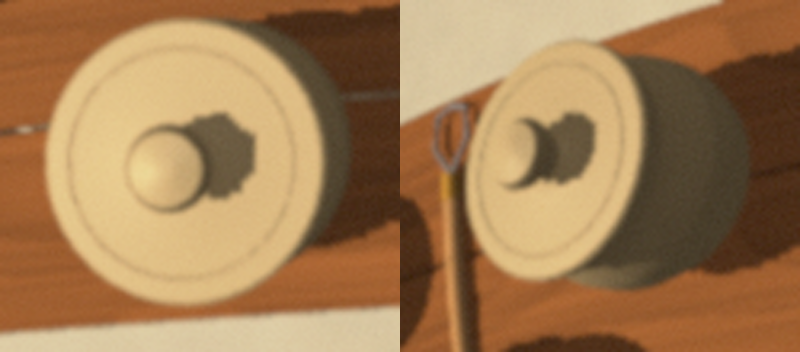

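View pics/w2m.png

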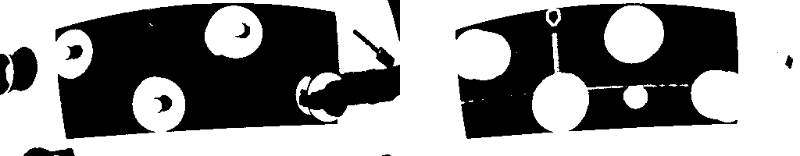

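Run:
```python
from h import *
import pickle
from scipy.optimize import least_squares
J={"J1":(.475,-.24),"J2":(.47,.068),"J3":(.595,-.067),"J4":(.575,.255)}
for n,js in {"w2":["J1","J3","J2"],"w3":["J4","J2"]}.items():
  im=cv2.imread(f"pics/{n}.png");c=pickle.load(open(n+".pkl","rb"));cam=-c["extrinsics"][:3,:3].T@c["extrinsics"][:3,3]
  h=cv2.cvtColor(im,cv2.COLOR_BGR2HSV)
  for j in js:
    u=proj("wrist",[*J[j],.131],c)
    Y,X=np.mgrid[:384,:512];near=np.hypot(X-u[0],Y-u[1])<58
    def comp(m):
      m=cv2.morphologyEx((m&near).astype(np.uint8),cv2.MORPH_OPEN,np.ones((5,5)))
      k=[q for q in cv2.findContours(m,cv2.RETR_EXTERNAL,cv2.CHAIN_APPROX_NONE)[0]]
      k=max(k,key=lambda q:cv2.contourArea(q));return k
    L=cv2.convexHull(comp((h[...,1]<140)&(h[...,2]>190)))
    C=comp(h[...,1]<145)
    P=[]
    Ld=L[:,0,:].astype(float)
    hullc=np.array([onz("wrist",*q,.131,c)[:2] for q in Ld])
    r=least_squares(lambda p:np.hypot(*(hullc-p[:2]).T)-p[2],[*J[j],.05],loss="soft_l1",f_scale=.001);e=cv2.fitEllipse(L)
    b=[q for q in C[:,0,:].astype(float) if -cv2.pointPolygonTest(L,(float(q[0]),float(q[1])),True)>4 and q[1]>1]
    b=np.array([onz("wrist",*q,.07,c)[:2] for q in b])
    rb=least_squares(lambda p:np.hypot(*(b-p).T)-.055,J[j],loss="soft_l1",f_scale=.001) if len(b)>5 else None
    print(n,j,"lid",r.x.round(4),"rms",np.sqrt(np.mean(r.fun**2)).round(4),"ell",np.round(e[0],1),np.round(e[1],1),round(e[2]))
    if rb is not None:
      d=r.x[:2]-rb.x;v=r.x[:2]-cam[:2];v/=np.hypot(*v);print("   jar",rb.x.round(4),"n",len(b),"rms",np.sqrt(np.mean(rb.fun**2)).round(4),"off",(d*1e3).round(1),"along/perp view",(d@v*1e3).round(1),((v[0]*d[1]-v[1]*d[0])*1e3).round(1))
```

```text
w2 J1 lid [ 0.46   -0.2722  0.0912] rms 0.0061 ell [83.4 52.9] [ 89.1 119.9] 37
   jar [ 0.49   -0.2395] n 77 rms 0.0016 off [-30.  -32.7] along/perp view 40.6 -17.9
w2 J3 lid [ 0.6175 -0.0696  0.0649] rms 0.004 ell [203.8 145.7] [84.9 91.7] 158
   jar [ 0.5951 -0.0723] n 62 rms 0.0008 off [22.4  2.8] along/perp view 11.8 19.2
w2 J2 lid [0.4664 0.0669 0.0503] rms 0.0021 ell [298.6  41.2] [68.1 74. ] 79
   jar [0.4656 0.0681] n 41 rms 0.0006 off [ 0.8 -1.1] along/perp view -1.3 0.5
w3 J4 lid [0.5769 0.2609 0.0488] rms 0.0001 ell [189.6 123.4] [85.8 87.9] 178
   jar [0.5768 0.2605] n 83 rms 0.0008 off [0.  0.4] along/perp view -0.4 0.2
w3 J2 lid [0.4453 0.0447 0.0772] rms 0.0075 ell [39.7 36.2] [ 80.9 100.9] 16
   jar [0.4677 0.0703] n 114 rms 0.0022 off [-22.4 -25.6] along/perp view 31.8 -12.2
```

```bash
cat > m.py <<'E'
from h import *
import pickle
from scipy.optimize import least_squares
J={"J1":(.485,-.24),"J2":(.467,.068),"J3":(.595,-.07),"J4":(.577,.26)}
def meas(n,js,z=.131,smin=78,wr=55):
  im=cv2.imread(f"pics/{n}.png");c=pickle.load(open(n+".pkl","rb"));cam=-c["extrinsics"][:3,:3].T@c["extrinsics"][:3,3]
  h=cv2.cvtColor(im,cv2.COLOR_BGR2HSV);S=cv2.GaussianBlur(h[...,1],(3,3),0)
  for j in js:
    u=proj("wrist",[*J[j],.131],c)
    Y,X=np.mgrid[:384,:512];near=np.hypot(X-u[0],Y-u[1])<wr
    def comp(m):
      m=cv2.morphologyEx((m&near).astype(np.uint8),cv2.MORPH_OPEN,np.ones((5,5)))
      return max(cv2.findContours(m,cv2.RETR_EXTERNAL,cv2.CHAIN_APPROX_NONE)[0],key=cv2.contourArea)
    L=cv2.convexHull(comp((S>smin)&(S<140)&(h[...,2]>190)))
    C=comp((S>smin)&(S<145))
    g=np.array([onz("wrist",*q,z,c)[:2] for q in L[:,0,:].astype(float) if q[1]>1])
    r=least_squares(lambda p:np.hypot(*(g-p[:2]).T)-p[2],[*J[j],.05],loss="soft_l1",f_scale=.001)
    b=[q for q in C[:,0,:].astype(float) if -cv2.pointPolygonTest(L,(float(q[0]),float(q[1])),True)>4 and q[1]>1]
    b=np.array([onz("wrist",*q,.07,c)[:2] for q in b])
    print(n,j,"lid",r.x.round(4),"rms",np.sqrt(np.mean(r.fun**2)).round(4))
    if len(b)>5:
      rb=least_squares(lambda p:np.hypot(*(b-p).T)-.055,J[j],loss="soft_l1",f_scale=.001)
      d=r.x[:2]-rb.x;v=r.x[:2]-cam[:2];v/=np.hypot(*v);print("   jar",rb.x.round(4),"n",len(b),"rms",np.sqrt(np.mean(rb.fun**2)).round(4),"off",(d*1e3).round(1),"along/perp",(d@v*1e3).round(1),((v[0]*d[1]-v[1]*d[0])*1e3).round(1))
E
python3 - <<'E'
from m import *
im=cv2.imread("pics/w2.png");h=cv2.cvtColor(im,cv2.COLOR_BGR2HSV)
print("table",[h[p[1],p[0]].tolist() for p in [(60,60),(120,200),(300,200)]])
meas("w2",["J1","J2","J3"]);meas("w3",["J4","J2"])
E
```

```text
table [[23, 55, 236], [23, 56, 235], [23, 55, 238]]
w2 J1 lid [ 0.4899 -0.2464  0.0496] rms 0.0013
   jar [ 0.4915 -0.2399] n 95 rms 0.0018 off [-1.6 -6.5] along/perp 6.7 0.1
w2 J2 lid [0.4665 0.0672 0.0501] rms 0.0022
   jar [0.4657 0.068 ] n 41 rms 0.0005 off [ 0.8 -0.8] along/perp -1.2 0.2
w2 J3 lid [ 0.6006 -0.0699  0.0501] rms 0.0015
   jar [ 0.5948 -0.0724] n 66 rms 0.0009 off [5.8 2.4] along/perp 0.8 6.2
w3 J4 lid [0.5769 0.2609 0.0488] rms 0.0001
   jar [0.5771 0.2613] n 82 rms 0.0005 off [-0.2 -0.4] along/perp 0.3 -0.3
w3 J2 lid [0.4658 0.069  0.0485] rms 0.0007
   jar [0.4662 0.0655] n 127 rms 0.018 off [-0.4  3.5] along/perp -3.2 -1.4
```

Call:
send_rows:
  series:
    - {"translation": [0, -0.05, 0], "roll": 0, "claw": 255}
    - {"translation": [-0.01, -0.1, 0], "roll": 0, "claw": 255}
    - {"translation": [-0.02, -0.15, 0], "roll": 0, "claw": 255}
    - {"translation": [-0.02, -0.2, 0], "roll": 0, "claw": 255}
    - {"translation": [-0.03, -0.25, 0], "roll": 0, "claw": 255}

```text
time: 3.85
position: [0.6541, 0.0871, 0.3113]
tcp_rot: [0.001, 1.0, 0.001, 0.004]
ft_force: [1.4, -0.0, 0.4]
gripper_width: 0.0001
```

Call:
send_rows:
  series:
    - {"translation": [0, -0.03, 0], "roll": 0, "claw": 255}
    - {"translation": [-0.01, -0.06, 0], "roll": 0, "claw": 255}
    - {"translation": [-0.01, -0.07, 0], "roll": 0, "claw": 255}
    - {"translation": [-0.01, -0.07, 0], "roll": 0, "claw": 255}
    - {"translation": [-0.01, -0.07, 0], "roll": 0, "claw": 255}

```text
time: 4.35
position: [0.6636, 0.0165, 0.3119]
tcp_rot: [0.002, 1.0, 0.001, 0.004]
ft_force: [0.3, -0.3, -1.3]
gripper_width: -0.0001
```

Run:
```python
from m import *
st();c=get_calibration("wrist");im=get_image("wrist");cv2.imwrite("pics/w4.png",im[:,:,::-1]);pickle.dump(c,open("w4.pkl","wb"))
for j in J: print(j,proj("wrist",[*J[j],.131],c).round())
meas("w4",["J3","J1"],wr=70)
```

```text
t 4.35 p [0.6636 0.0165 0.3119] q6 [ 3.180e-01  2.990e-01  1.070e-01  1.000e-03 -1.370e+00 -1.893e+00] F [ 0.31 -0.28 -1.26] w -0.0001 
R [[-1.0, 0.004, 0.008], [0.004, 1.0, 0.002], [-0.008, 0.002, -1.0]]
J1 [54. 34.]
J2 [304.  -8.]
J3 [178. 106.]
J4 [452. 101.]
w4 J3 lid [ 0.6002 -0.0698  0.0497] rms 0.0006
   jar [ 0.595  -0.0725] n 87 rms 0.0009 off [5.2 2.8] along/perp -2.1 5.5
w4 J1 lid [ 0.4901 -0.2456  0.0489] rms 0.0005
   jar [ 0.4932 -0.2366] n 122 rms 0.0024 off [-3.1 -9. ] along/perp 9.6 0.3
```

View pics/w4.png

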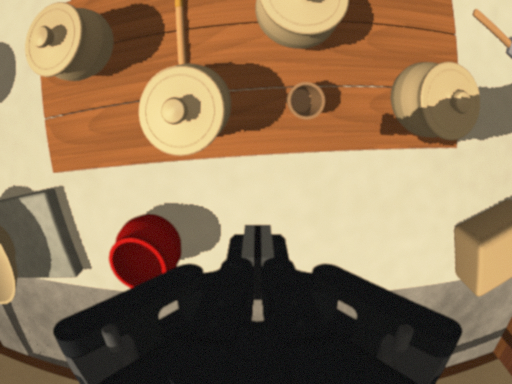

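Lids at J2 and J4 are centred on their jars and fit clean circles. The lid at J3 (pixel (185,110) in w4) sits about 6–8 mm off its jar, towards +x and slightly +y. It's the likely cocked one, so I'll press it near that edge.

Run:
```python
from h import *
print(tool([.6375,-.0485,.150]))
```

```text
[ 0.02718614 -0.06616205  0.16140708]
```

Call:
send_rows:
  series:
    - {"translation": [0.015, -0.035, 0.03], "roll": 0, "claw": 255}
    - {"translation": [0.027, -0.066, 0.06], "roll": 0, "claw": 255}
    - {"translation": [0.027, -0.066, 0.1], "roll": 0, "claw": 255}
    - {"translation": [0.027, -0.066, 0.13], "roll": 0, "claw": 255}
    - {"translation": [0.027, -0.066, 0.155], "roll": 0, "claw": 255}

```text
time: 4.9
position: [0.6369, -0.0475, 0.1548]
tcp_rot: [0.001, 1.0, 0.001, 0.003]
ft_force: [0.7, 0.3, -0.3]
gripper_width: -0.0003
```

Call:
send_rows:
  series:
    - {"translation": [0, 0, 0], "roll": 0, "claw": 255}
    - {"translation": [0, 0, 0], "roll": 0, "claw": 255}
    - {"translation": [0, 0, 0], "roll": 0, "claw": 255}
    - {"translation": [0, 0, 0], "roll": 0, "claw": 255}
    - {"translation": [0, 0, 0], "roll": 0, "claw": 255}

```text
time: 5.4
position: [0.6375, -0.0473, 0.1561]
tcp_rot: [0.001, 1.0, 0.001, 0.004]
ft_force: [-0.1, -0.4, -0.7]
gripper_width: -0.0001
```

Run:
```python
from h import *
st();print(tool([.6375,-.0485,.143]))
im=get_image("wrist");cv2.imwrite("pics/w5.png",im[:,:,::-1])
```

```text
t 5.4 p [ 0.6375 -0.0473  0.1561] q6 [ 0.23   0.35  -0.18  -0.    -1.032 -1.803] F [-0.11 -0.36 -0.75] w -0.0001 
R [[-1.0, 0.002, 0.009], [0.002, 1.0, 0.002], [-0.009, 0.002, -1.0]]
[ 8.41384793e-05 -1.25967535e-03  1.31384263e-02]
```

View pics/w5.png

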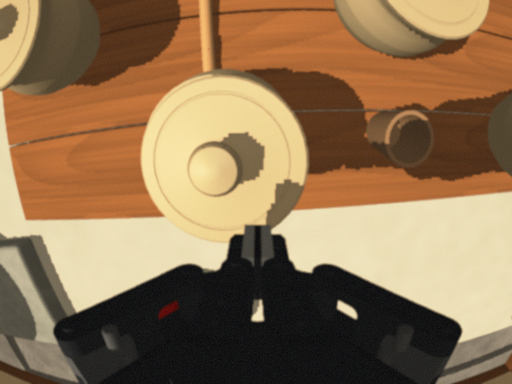

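Fingertips at (258,230) stand over the lid's lower-right edge, as intended. Now I press gently.

Call:
send_rows:
  series:
    - {"translation": [0, 0, 0.008], "roll": 0, "claw": 255}
    - {"translation": [0, 0, 0.013], "roll": 0, "claw": 255}
    - {"translation": [0, 0, 0.015], "roll": 0, "claw": 255}
    - {"translation": [0, 0, 0.016], "roll": 0, "claw": 255}
    - {"translation": [0, 0, 0.016], "roll": 0, "claw": 255}

```text
time: 5.95
position: [0.6374, -0.0474, 0.1395]
tcp_rot: [0.001, 1.0, 0.001, 0.004]
ft_force: [0.4, 0.5, -0.7]
gripper_width: -0.0
```

Call:
send_rows:
  series:
    - {"translation": [0, 0, 0.001], "roll": 0, "claw": 255}
    - {"translation": [0, 0, 0.001], "roll": 0, "claw": 255}
    - {"translation": [0, 0, 0.002], "roll": 0, "claw": 255}
    - {"translation": [0, 0, 0.002], "roll": 0, "claw": 255}
    - {"translation": [0, 0, 0.002], "roll": 0, "claw": 255}

```text
time: 6.45
position: [0.6374, -0.0473, 0.1375]
tcp_rot: [0.001, 1.0, 0.001, 0.004]
ft_force: [-1.3, -0.2, 0.2]
gripper_width: -0.0002
```

Call:
send_rows:
  series:
    - {"translation": [0, 0, 0.001], "roll": 0, "claw": 255}
    - {"translation": [0, 0, 0.001], "roll": 0, "claw": 255}
    - {"translation": [0, 0, 0.002], "roll": 0, "claw": 255}
    - {"translation": [0, 0, 0.002], "roll": 0, "claw": 255}
    - {"translation": [0, 0, 0.002], "roll": 0, "claw": 255}

```text
time: 6.95
position: [0.6378, -0.0472, 0.136]
tcp_rot: [0.001, 1.0, 0.001, 0.004]
ft_force: [-0.5, 1.5, 4.1]
gripper_width: 0.0002
```

4.1 N came at z = 0.136, which is the height of a lid rocked level and still 5 mm too high (a seated top is at 0.131). I'll hold it and check with a picture.

Call:
send_rows:
  series:
    - {"translation": [0, 0, 0.0005], "roll": 0, "claw": 255}
    - {"translation": [0, 0, 0.0005], "roll": 0, "claw": 255}
    - {"translation": [0, 0, 0.0005], "roll": 0, "claw": 255}
    - {"translation": [0, 0, 0.0005], "roll": 0, "claw": 255}
    - {"translation": [0, 0, 0.0005], "roll": 0, "claw": 255}

```text
time: 7.45
position: [0.638, -0.0471, 0.1358]
tcp_rot: [0.001, 1.0, 0.001, 0.005]
ft_force: [0.3, 1.3, 4.9]
gripper_width: -0.0001
```

Run:
```python
from h import *
st()
for i in range(3): 
  im=get_image("wrist");print(sense()["ft_force"].round(1))
cv2.imwrite("pics/w6.png",im[:,:,::-1])
```

```text
t 7.45 p [ 0.638  -0.0471  0.1358] q6 [ 0.231  0.369 -0.203 -0.    -0.989 -1.803] F [0.33 1.33 4.88] w -0.0001 
R [[-1.0, 0.001, 0.009], [0.001, 1.0, 0.003], [-0.009, 0.003, -1.0]]
[-1.4  2.   5. ]
[1.  2.4 4.7]
[-0.5  2.2  5.1]
```

View pics/w6.png

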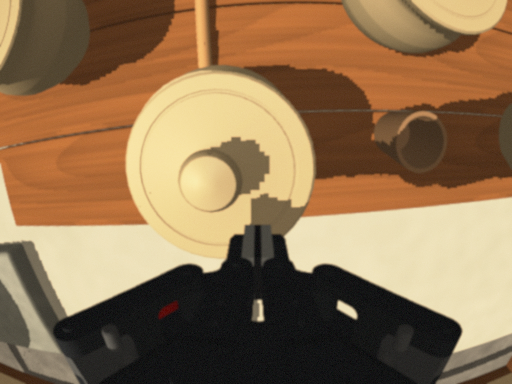

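Run:
```python
from h import *
from scipy.optimize import least_squares
im=cv2.imread("pics/w6.png");h=cv2.cvtColor(im,cv2.COLOR_BGR2HSV);S=cv2.GaussianBlur(h[...,1],(3,3),0)
c=get_calibration("wrist")
m=((S>78)&(S<140)&(h[...,2]>190)).astype(np.uint8);m[:,330:]=0;m[:,:115]=0;m[:66]=0;m[260:]=0
m=cv2.morphologyEx(m,cv2.MORPH_OPEN,np.ones((5,5)))
C=max(cv2.findContours(m,cv2.RETR_EXTERNAL,cv2.CHAIN_APPROX_NONE)[0],key=cv2.contourArea)
H=cv2.convexHull(C)[:,0].astype(float);H=H[(H[:,1]<200)|(H[:,0]<225)]
g=np.array([onz("wrist",*q,.136,c)[:2] for q in H])
r=least_squares(lambda p:np.hypot(*(g-p[:2]).T)-p[2],[.6,-.07,.05],loss="soft_l1",f_scale=.001)
print(r.x,np.sqrt(np.mean(r.fun**2)))
d=r.x[:2]-[.595,-.0725];print(d,np.degrees(np.arctan2(d[1],d[0])))
a=np.radians(32);u=np.array([np.cos(a),np.sin(a)])
print("stand-off",r.x[:2]+u*.085)
print(tool([*(r.x[:2]+u*.085),.165]))
```

```text
[ 0.59930833 -0.06860007  0.04872697] 0.0005615034910970466
[0.00430833 0.00389993] 42.151642949719054
stand-off [ 0.67139242 -0.02355693]
[-0.03367092  0.02365959 -0.02889179]
```

Call:
send_rows:
  series:
    - {"translation": [0, 0, -0.02], "roll": 0, "claw": 255}
    - {"translation": [-0.01, 0.01, -0.03], "roll": -8, "claw": 255}
    - {"translation": [-0.028, 0.025, -0.03], "roll": -16, "claw": 255}
    - {"translation": [-0.028, 0.025, -0.03], "roll": -24, "claw": 255}
    - {"translation": [-0.028, 0.025, -0.03], "roll": -32, "claw": 255}

```text
time: 8.1
position: [0.6654, -0.022, 0.1649]
tcp_rot: [-0.278, 0.961, 0.0, 0.004]
ft_force: [-0.8, -1.0, -0.1]
gripper_width: -0.0002
```

Run:
```python
from m import *
st();print(tool([.6656,-.0221,.129]))
c=get_calibration("wrist");im=get_image("wrist");cv2.imwrite("pics/w7.png",im[:,:,::-1]);pickle.dump(c,open("w7.pkl","wb"))
meas("w7",["J3"],z=.134,wr=90)
```

```text
t 8.1 p [ 0.6654 -0.022   0.1649] q6 [ 0.259  0.385 -0.105 -0.    -1.073 -1.267] F [-0.82 -0.96 -0.14] w -0.0002 
R [[-0.846, -0.534, 0.007], [-0.534, 0.846, 0.002], [-0.007, -0.002, -1.0]]
[ 0.00017243 -0.00012291  0.0358944 ]
w7 J3 lid [ 0.5998 -0.0689  0.049 ] rms 0.0003
   jar [ 0.5729 -0.0591] n 8 rms 0.0012 off [26.9 -9.7] along/perp -1.7 28.6
```

View pics/w7.png

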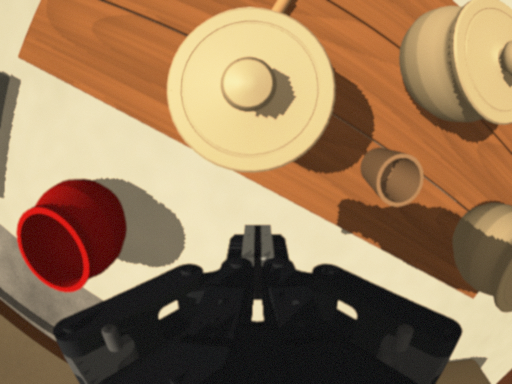

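Call:
send_rows:
  series:
    - {"translation": [0, -0.005, 0.015], "roll": 0, "claw": 255}
    - {"translation": [0, -0.005, 0.03], "roll": 0, "claw": 255}
    - {"translation": [0, -0.005, 0.036], "roll": 0, "claw": 255}
    - {"translation": [0.008, -0.005, 0.036], "roll": 0, "claw": 255}
    - {"translation": [0.015, -0.005, 0.036], "roll": 0, "claw": 255}

```text
time: 8.65
position: [0.6549, -0.0348, 0.1284]
tcp_rot: [-0.281, 0.96, -0.0, 0.003]
ft_force: [0.4, 0.7, 0.2]
gripper_width: 0.0001
```

Call:
send_rows:
  series:
    - {"translation": [0.001, 0, 0], "roll": 0, "claw": 255}
    - {"translation": [0.002, 0, 0], "roll": 0, "claw": 255}
    - {"translation": [0.003, 0, 0], "roll": 0, "claw": 255}
    - {"translation": [0.004, 0, 0], "roll": 0, "claw": 255}
    - {"translation": [0.005, 0, 0], "roll": 0, "claw": 255}

```text
time: 9.15
position: [0.651, -0.0374, 0.1287]
tcp_rot: [-0.281, 0.96, -0.0, 0.004]
ft_force: [0.2, -0.2, -0.4]
gripper_width: 0.0001
```

Run:
```python
from m import *
st();print(tool([.6656,-.0221,.129]))
c=get_calibration("wrist");im=get_image("wrist");cv2.imwrite("pics/w8.png",im[:,:,::-1])
```

```text
t 9.15 p [ 0.651  -0.0374  0.1287] q6 [ 0.241  0.395 -0.18  -0.    -0.988 -1.241] F [ 0.16 -0.2  -0.43] w 0.0001 
R [[-0.842, -0.54, 0.007], [-0.54, 0.842, 0.002], [-0.007, -0.002, -1.0]]
[-0.02052822  0.00499747 -0.00018715]
```

View pics/w8.png

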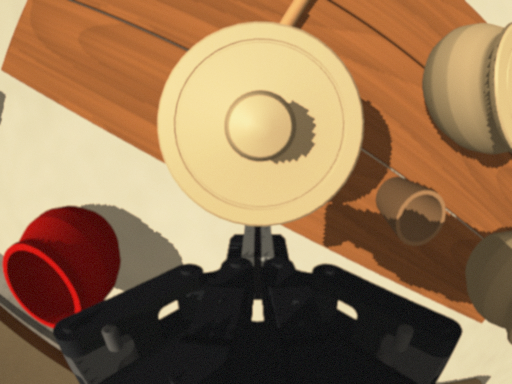

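Call:
send_rows:
  series:
    - {"translation": [0.001, 0, 0], "roll": 0, "claw": 255}
    - {"translation": [0.002, 0, 0], "roll": 0, "claw": 255}
    - {"translation": [0.003, 0, 0], "roll": 0, "claw": 255}
    - {"translation": [0.004, 0, 0], "roll": 0, "claw": 255}
    - {"translation": [0.005, 0, 0], "roll": 0, "claw": 255}

```text
time: 9.7
position: [0.6468, -0.0401, 0.1286]
tcp_rot: [-0.281, 0.96, -0.0, 0.004]
ft_force: [1.4, 1.1, 0.8]
gripper_width: -0.0002
```

```bash
cat > k.py <<'E'
from m import *
import sys
n=sys.argv[1];st();c=get_calibration("wrist");im=get_image("wrist");cv2.imwrite(f"pics/{n}.png",im[:,:,::-1]);pickle.dump(c,open(n+".pkl","wb"))
print("F",sense()["ft_force"].round(2))
for z in(.131,.135): meas(n,["J3"],z=z,wr=120)
E
python3 k.py w9
```

```text
t 9.7 p [ 0.6468 -0.0401  0.1286] q6 [ 0.238  0.389 -0.19  -0.    -0.984 -1.238] F [1.39 1.07 0.84] w -0.0002 
R [[-0.842, -0.54, 0.007], [-0.54, 0.842, 0.002], [-0.007, -0.002, -1.0]]
F [0.95 0.49 0.52]
w9 J3 lid [ 0.5951 -0.0725  0.0492] rms 0.0005
   jar [ 0.4795 -0.1266] n 18 rms 0.0017 off [115.6  54.1] along/perp 126.0 -20.4
w9 J3 lid [ 0.5948 -0.0727  0.0478] rms 0.0004
   jar [ 0.4795 -0.1266] n 18 rms 0.0017 off [115.3  53.9] along/perp 125.7 -20.4
```

View pics/w9.png

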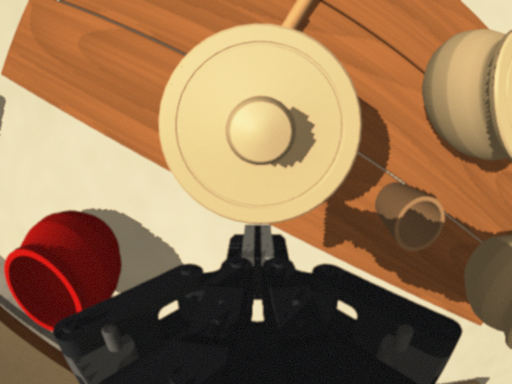

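Call:
send_rows:
  series:
    - {"translation": [0.0005, 0, 0], "roll": 0, "claw": 255}
    - {"translation": [0.001, 0, 0], "roll": 0, "claw": 255}
    - {"translation": [0.0015, 0, 0], "roll": 0, "claw": 255}
    - {"translation": [0.002, 0, 0], "roll": 0, "claw": 255}
    - {"translation": [0.002, 0, 0], "roll": 0, "claw": 255}

```text
time: 10.25
position: [0.6449, -0.0414, 0.1287]
tcp_rot: [-0.281, 0.96, -0.0, 0.004]
ft_force: [0.3, 2.0, 0.7]
gripper_width: 0.0
```

```bash
python3 k.py w10
```

```text
t 10.25 p [ 0.6449 -0.0414  0.1287] q6 [ 0.237  0.386 -0.194 -0.    -0.983 -1.237] F [0.26 1.99 0.68] w 0.0 
R [[-0.842, -0.54, 0.007], [-0.54, 0.842, 0.002], [-0.007, -0.002, -1.0]]
F [ 0.79  0.2  -0.49]
w10 J3 lid [ 0.5933 -0.0736  0.0492] rms 0.0008
w10 J3 lid [ 0.593  -0.0738  0.0478] rms 0.0008
```

Call:
send_rows:
  series:
    - {"translation": [-0.01, 0, 0], "roll": 0, "claw": 255}
    - {"translation": [-0.025, 0, 0], "roll": 0, "claw": 255}
    - {"translation": [-0.025, 0, -0.03], "roll": 0, "claw": 255}
    - {"translation": [-0.025, 0, -0.04], "roll": 0, "claw": 255}
    - {"translation": [-0.025, 0, -0.04], "roll": 0, "claw": 255}

```text
time: 10.8
position: [0.6674, -0.0273, 0.1707]
tcp_rot: [-0.282, 0.959, -0.0, 0.005]
ft_force: [0.2, 0.0, -0.9]
gripper_width: -0.0001
```

```bash
python3 k.py w11
python3 - <<'E'
from h import *
print(tool([.6275,-.052,.145]))
E
```

```text
t 10.8 p [ 0.6674 -0.0273  0.1707] q6 [ 0.251  0.382 -0.096  0.    -1.082 -1.25 ] F [ 0.19  0.02 -0.85] w -0.0001 
R [[-0.841, -0.541, 0.011], [-0.541, 0.841, 0.002], [-0.01, -0.004, -1.0]]
F [ 0.19  0.41 -0.85]
w11 J3 lid [ 0.5935 -0.0736  0.0494] rms 0.0004
w11 J3 lid [ 0.5937 -0.0734  0.0483] rms 0.0004
[0.04625222 0.00037691 0.02386841]
```

View pics/w11.png

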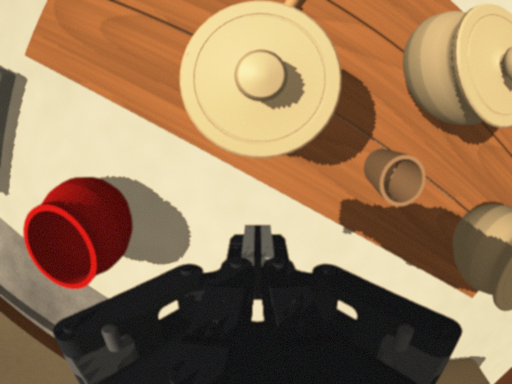

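Now I press the same edge again: a seated lid should bear at z ≈ 0.131.

Call:
send_rows:
  series:
    - {"translation": [0.025, 0, 0], "roll": 0, "claw": 255}
    - {"translation": [0.046, 0, 0], "roll": 0, "claw": 255}
    - {"translation": [0.046, 0, 0.02], "roll": 0, "claw": 255}
    - {"translation": [0.046, 0, 0.03], "roll": 0, "claw": 255}
    - {"translation": [0.046, 0, 0.032], "roll": 0, "claw": 255}

```text
time: 11.35
position: [0.6269, -0.0522, 0.1346]
tcp_rot: [-0.281, 0.96, 0.0, 0.003]
ft_force: [0.3, 0.3, 0.3]
gripper_width: 0.0002
```

Call:
send_rows:
  series:
    - {"translation": [0, 0, 0.001], "roll": 0, "claw": 255}
    - {"translation": [0, 0, 0.002], "roll": 0, "claw": 255}
    - {"translation": [0, 0, 0.003], "roll": 0, "claw": 255}
    - {"translation": [0, 0, 0.004], "roll": 0, "claw": 255}
    - {"translation": [0, 0, 0.005], "roll": 0, "claw": 255}

```text
time: 11.85
position: [0.6275, -0.0521, 0.1306]
tcp_rot: [-0.282, 0.96, 0.0, 0.003]
ft_force: [-3.3, 0.4, 9.2]
gripper_width: 0.0
```

Firm at 0.1306 with 9 N, so that side is down. I check the opposite edge too, passing over the knob.

Call:
send_rows:
  series:
    - {"translation": [0, 0, -0.03], "roll": 0, "claw": 255}
    - {"translation": [0, 0, -0.05], "roll": 0, "claw": 255}
    - {"translation": [0.04, 0, -0.05], "roll": 0, "claw": 255}
    - {"translation": [0.08, 0, -0.05], "roll": 0, "claw": 255}
    - {"translation": [0.08, 0, -0.04], "roll": 0, "claw": 255}

```text
time: 12.35
position: [0.5573, -0.097, 0.1718]
tcp_rot: [-0.281, 0.96, 0.0, 0.004]
ft_force: [0.9, -0.1, 0.7]
gripper_width: 0.0
```

Run:
```python
from h import *
st();print(tool([.5597,-.0950,.136]))
```

```text
t 12.35 p [ 0.5573 -0.097   0.1718] q6 [ 1.730e-01  2.220e-01 -3.220e-01 -1.000e-03 -1.017e+00 -1.174e+00] F [ 0.86 -0.07  0.66] w 0.0 
R [[-0.842, -0.539, 0.008], [-0.539, 0.842, 0.003], [-0.008, -0.002, -1.0]]
[-0.00280784  0.00044946  0.03585675]
```

Call:
send_rows:
  series:
    - {"translation": [-0.003, 0, 0.015], "roll": 0, "claw": 255}
    - {"translation": [-0.003, 0, 0.03], "roll": 0, "claw": 255}
    - {"translation": [-0.003, 0, 0.034], "roll": 0, "claw": 255}
    - {"translation": [-0.003, 0, 0.036], "roll": 0, "claw": 255}
    - {"translation": [-0.003, 0, 0.037], "roll": 0, "claw": 255}

```text
time: 12.85
position: [0.5606, -0.0952, 0.1351]
tcp_rot: [-0.281, 0.96, -0.0, 0.005]
ft_force: [0.4, 0.0, 0.6]
gripper_width: -0.0003
```

Call:
send_rows:
  series:
    - {"translation": [0, 0, 0.001], "roll": 0, "claw": 255}
    - {"translation": [0, 0, 0.002], "roll": 0, "claw": 255}
    - {"translation": [0, 0, 0.003], "roll": 0, "claw": 255}
    - {"translation": [0, 0, 0.004], "roll": 0, "claw": 255}
    - {"translation": [0, 0, 0.004], "roll": 0, "claw": 255}

```text
time: 13.35
position: [0.5606, -0.0952, 0.1311]
tcp_rot: [-0.281, 0.96, -0.0, 0.005]
ft_force: [0.3, 0.3, 0.2]
gripper_width: 0.0002
```

No force at 0.1311 on the far edge, so it's level. I retreat upward and look straight down on the other doubtful lid (J1) and on all four.

Call:
send_rows:
  series:
    - {"translation": [0, 0, -0.04], "roll": 0, "claw": 255}
    - {"translation": [0, 0, -0.08], "roll": 0, "claw": 255}
    - {"translation": [0.02, -0.03, -0.11], "roll": 0, "claw": 255}
    - {"translation": [0.035, -0.07, -0.14], "roll": 0, "claw": 255}
    - {"translation": [0.045, -0.11, -0.16], "roll": 0, "claw": 255}

```text
time: 13.85
position: [0.5808, -0.2135, 0.2942]
tcp_rot: [-0.282, 0.959, -0.001, 0.006]
ft_force: [1.8, 1.1, -0.3]
gripper_width: 0.0002
```

Call:
send_rows:
  series:
    - {"translation": [-0.02, -0.02, 0], "roll": 0, "claw": 255}
    - {"translation": [-0.04, -0.02, 0], "roll": 0, "claw": 255}
    - {"translation": [-0.04, -0.02, 0], "roll": 0, "claw": 255}
    - {"translation": [-0.04, -0.02, 0], "roll": 0, "claw": 255}
    - {"translation": [-0.04, -0.02, 0], "roll": 0, "claw": 255}

```text
time: 14.35
position: [0.6248, -0.208, 0.2945]
tcp_rot: [-0.282, 0.959, -0.001, 0.006]
ft_force: [-0.3, -0.1, 0.0]
gripper_width: 0.0001
```

Run:
```python
from m import *
n="w12";st();c=get_calibration("wrist");im=get_image("wrist");cv2.imwrite(f"pics/{n}.png",im[:,:,::-1]);pickle.dump(c,open(n+".pkl","wb"))
for j in J: print(j,proj("wrist",[*J[j],.131],c).round())
meas(n,["J1","J3"],wr=75)
```

```text
t 14.35 p [ 0.6248 -0.208   0.2945] q6 [-0.027  0.295  0.064 -0.003 -1.328 -0.971] F [-0.3  -0.14  0.02] w 0.0001 
R [[-0.841, -0.541, 0.011], [-0.541, 0.841, 0.002], [-0.011, -0.004, -1.0]]
J1 [306.  41.]
J2 [491. 185.]
J3 [372. 212.]
J4 [499. 293.]
w12 J1 lid [ 0.4901 -0.2466  0.0496] rms 0.0007
   jar [ 0.4896 -0.2455] n 65 rms 0.0004 off [ 0.5 -1.1] along/perp -0.5 1.1
w12 J3 lid [ 0.5954 -0.0857  0.0557] rms 0.0037
   jar [ 0.5797 -0.0295] n 208 rms 0.0416 off [ 15.7 -56.2] along/perp -52.0 -26.6
```

View pics/w12.png

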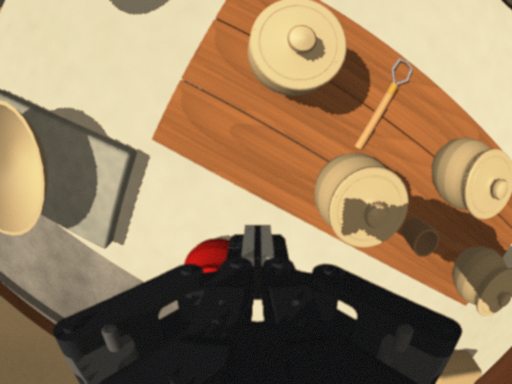

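J1, at (297,45), sits centred on its jar to within about 1 mm. J3, at (368,205), is down; its fit failed here because of the arm's shadow, but the two presses settle it. The arm is clear of everything, so I hand in.

```bash
python3 -c "
from bench import *
print(finish_job())"
```

```text
the job is handed in; nothing more can be done
None
```

I found the cocked lid, nudged it home and handed the job in at about 14 s; the report gave no verdict. It was on the jar near (0.595, -0.072), about 6–8 mm off centre towards +x/+y.

- **Finding it:** I picked the jar from its lid-to-jar offset in the wrist pictures, then pressed that one lid; I did not press the other three. It bore about 4–5 N at z = 0.136, which is the height of a lid rocked level but still 5 mm too high.
- **Seating it:** I pushed its high edge towards the jar's middle with the closed fingertips, using about 1–2 N, and it slid over and dropped.
- **Checks on that lid:** The former high edge bore firm at z = 0.1306 under 9 N. The opposite edge gave no force at 0.1311, so it is not standing high.
- **The other lids:** In the pictures, the other three lids sat within about 1 mm of their jars' centres. One of them (J1) first seemed 7–9 mm off in slanted views, but a steeper view put it within about 1.2 mm.
- **Check that failed:** The last circle fit on the mended lid was spoiled by the arm's shadow, so I relied on the two presses instead.

I saw no sign in the pictures that the jars or the other items had moved, though I did not re-measure their positions at the end. The arm was clear of everything at hand-in.

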